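Back out the captive lock screw and drive out the piston pin

ROBOT

A 6-joint arm with a two-finger parallel gripper is mounted at the origin on a cart in front of the work surface, level with it; the furniture and walls round the work are solid. World frame = base frame: x ahead of the robot, y to its left, z up, the work surface at z = 0. Lengths are in mm, angles in rad, forces in N, time in s.
With the tool pointing down it reaches from about 250 to 725 mm from the base axis. Payload 4 kg.
Tool frame: the origin (TCP) lies midway between the tips of the shut fingers; the grasp point (between the pads) lies 19 mm behind it; z points along the fingers, y is the direction in which the jaws open and shut (so a half turn about z gives the same grasp; the last joint's range is limited). The gripper opens to 85 mm and grips with 20 to 120 N. Pads are 22 mm wide; open, the fingers measure 114 mm over their backs; the gripper's body (76 mm by 85 mm) begins 54 mm behind the grasp point. The pads swing forward as they close: fully open they stand 13 mm farther back than shut.
Start: joints at [-1.25, 0.241, 0.005, 1.335, 0, 1.571], TCP at [157.661, -474.492, 231.306] pointing down, gripper open.
Joint ranges: [-2.72, 2.72], [-1.05, 1.87], [-1.09, 1.28], [-1.99, 2.15], [-1.42, 1.44], [-3.14, 3.14]. Speed limits (rad/s): [2.79, 2.79, 3.14, 3.14, 3.14, 3.14].

INTERFACE

Orientations are given as a 3x3 rotation matrix whose columns are the frame's x, y, z axes.
In Python, from rig import arm, grab_frame, find_in, tip_of gives the robot as it stands. The module is installed in compiled form; this text tells all that it offers.
- The arm moves only by the shell command python3 -m pendant 'ROWS'. ROWS is text: rows parted by semicolons, each of 5 numbers parted by spaces: the opening, from 0 (shut) to 1 (fully open), then the shift along the tool's x, y, z in m, then the turn about the tool's z in degrees. A call has 1 to 8 rows; each row is the pose to reach, as a shift and turn from the pose measured when the call began, along the tool's axes at that moment; what a row does not reach only later rows make up. A row lasts 1/8 s, in which the tool goes at most 62.5 mm and 10.7 degrees, less where a joint would pass 70% of its speed; a pose out of reach is approached as far as the arm can. A call with a gripper value outside its range is refused whole. The fingers move at their own pace and stop on an object; the grip force is fixed at half the most. Time passes only in rows, so rows that repeat a pose let the fingers close. It gives the time, the measured TCP pose, the force and the opening at its end, in the units of the state.
- arm.get_obs(): the state, without advancing time (a new reading comes with each control period).
- grab_frame(name): name is "side" or "top" or "wrist"; returns a dict with "img" (480x640x3 uint8, red, green, blue), "range_z" (480x640 float32, mm along the optical axis (not along the pixel's ray), 0 where there is no reading), "fx", "fy", "cx", "cy" (pixels), "camera_from_world" (4x4, takes a point from world to camera coordinates); the wrist camera has in their place "hand_eye" (4x4, takes a point from camera to tool coordinates, whose origin is the TCP and whose axes are the flange's). Camera axes: x right, y down, z forward; pixel columns grow to the right and rows downward; lengths in mm; the calibration is good to about 2 mm. The wrist camera is an equidistant fisheye: a pixel r from the principal point sees the ray r / f radians off the axis. A picture is of the moment at which its call begins: read the wrist's pose just before it.
- arm.close_job(): hands the job in, once; it reports no verdict.
Trained networks look in the newest picture that a camera, given by its name, has taken for a name from the list of things; names that differ only in an ending like _2 or _b are one class to them, and where a whole thing is asked for, a point or a joint stands for the part that bears it (a point fixed in the world has none). Each returns a list of dicts, best first, with "confidence" (0 to 1); they miss things now and then, are a little off and sometimes report something else, mostly with a low value. They report only what shows in the picture. A call takes as long as a camera call.
- find_in(query, camera): "location" ([x, y, z] in mm, in world coordinates, good to about 4 mm: the middle of the surface that is visible of it).
- tip_of(query, camera): "location" ([x, y, z] in mm, in world coordinates, good to about 4 mm: a listed point, or the origin of a listed thing).
The state is a dict: "clock": time; "joint_pos": joint angles; "joint_velocities": joint speeds; "tau": joint torques, N m; "position": TCP position; "ee_rot": TCP orientation; "wrist_force": force on the tool from outside, world axes, zero at the start; "torque": the same for the moment, N m; "width": opening from 0.0 (shut) to 1.0 (fully open).
Only numpy, scipy, OpenCV 4.12 (cv2) and the standard library are available. Lean on these libraries where they do the work, as an engineer would, in place of code of your own. Each camera call takes 0.05 s, during which the arm holds its last target.

TASK

A piston pin is still seated in the bore of the pin fixture. Pull the fixture's spring-loaded captive screw up by its wing until its thread can catch, screw it out anticlockwise all the way so that it stays up when you let go, then push the ejector rod fully home so that the pin is driven out into the trough, and leave the screw up. Do not knock the bracket, the small gear or the core plug out of place.

Things in the scene. Friction and masses are not known exactly. Their poses are not given: they have to be found in the camera images.
- pin_fixture: Fixed jig, base 222 mm long, 76 wide (54 by the push plate). Origin on worktop; x = bore axis, the way the pin is driven out; z up. Block x -13..30, y +-30, top z 60 mm; 28 mm bore at z 35. Trough x 31..112, 38 wide, floor z 19, walls to z 37. Bridge x 30..64, top z 60, carries a slotted sleeve, 34 mm across, to z 102, axis x 42 y 0: the captive screw is in it
- wing_center (a point): Centre of the captive screw's wing: upright flat steel handle 60 mm long, 12 thick, 26 high (13 mm above and below this point), 24 mm wide hub below it. On the screw's axis, moves with the screw. Site y = along the wing, x = across its thickness, z up. At the start it is 126 mm above the worktop; fully screwed out the wing lies along the fixture's y
- lock_pull (a joint): How far the captive screw is pulled up, m. 0: down, its tip blocks the pin's way. A spring pulls it down (4 N at 0, 9 N at the top). Unturned it can be pulled up to 0.016, and drops back if let go. The tip is clear of the pin above 0.018
- lock_screw (a joint): Turn of the screw, rad: 0 at the start, grows anticlockwise from above, stop at 2.6. Turns only once pulled up 0.013 or more (best 0.0145); then a coarse thread carries it: at turn t it rests at pull 0.012 + 0.0035 t, with 0.004 of play above. Takes about 0.15 N m; stays where it is let go once past 0.4, so two grasps will do
- ejector (a joint): How far the ejector rod is pushed in along the fixture's x, m: 0 at the start, 0.067 fully home, its plate against the block. About 3 N of friction, no spring. While the screw is down its tip stops the pin, so the rod is stopped too
- push_face (a point): Centre of the outer face of the ejector's upright push plate: dark steel, 48 mm wide, 105 mm high (52 mm above and below this point, top 125 mm above the worktop), 12 mm thick, on a rail; the face looks to the fixture's -x. Moves with the rod. (Mind two fixed posts over 1 m high in front of the worktop, at world x 0.27..0.32 m, y -0.39..-0.32 and y 0.09..0.15: reach in between them)
- pin_center (a point): Centre of the piston pin, a loose plain steel tube 26 mm in diameter, 60 mm long, about 120 g; its z axis is its length. At the start it lies in the bore, centre at fixture x 4 mm, its rear end sticking out 13 mm towards the push plate's rod
- bracket: Cast aluminium bracket, 79 x 130 x 73 mm, loose bystander; origin under its centre.
- small_gear: Dark small gear lying flat, 60 mm across, 16 mm thick, loose bystander; origin under its centre.
- core_plug: Pressed core plug, 58 mm across, 20 mm high, loose bystander; origin under its centre.

How it is judged:
By the outcome, as a careful person would: the job done as asked, in the order asked, and still so for the second after the job is handed in, with the robot touching nothing.
It also fails if it takes over 72 s, if anything falls off the work surface, if the arm or the gripper's body presses on something with over 40 N, if the wrist force passes 120 N, or if a joint passes its speed limit or range.

## Working session

There is one attempt and no reset: what is moved stays moved. The work goes in short steps, Python scripts to look and compute and a shell command to move; the robot and the scene stay as the last step left them, time stands still between calls to the robot, and variables do not carry over. Pictures are saved under pics/ and viewed, and the job is handed in when it is done.

```bash
mkdir -p pics; python3 - <<'E'
from rig import arm, grab_frame, find_in, tip_of
import cv2
o=arm.get_obs(); print({k:o[k] for k in('clock','position','ee_rot','width')})
for c in('top','side'):
    f=grab_frame(c); cv2.imwrite(f'pics/{c}0.png',f['img'][:,:,::-1])
    for q in('wing_center','push_face','pin_fixture','pin_center'):
        print(c,q,[(r['location'],r['confidence']) for r in tip_of(q,c)[:2]])
    for q in('bracket','small_gear','core_plug'):
        print(c,q,[(r['location'],r['confidence']) for r in find_in(q,c)[:2]])
E
```

```text
{'clock': 0.0, 'position': array([ 157.4721551 , -473.89925377,  230.40995844]), 'ee_rot': array([[ 9.48968663e-01,  3.15369674e-01, -6.67024162e-04],
       [ 3.15370379e-01, -9.48966595e-01,  1.98114684e-03],
       [-8.19001536e-06, -2.09040593e-03, -9.99997815e-01]]), 'width': 1.0000127256715323}
top wing_center [([446.2, -35.4, 125.4], 0.71)]
top push_face [([406.9, -161.6, 65.9], 0.58)]
top pin_fixture [([444.2, -34.8, 125.5], 0.51)]
top pin_center [([432.8, -68.2, 37.0], 0.39)]
top bracket [([382.0, 237.4, 11.6], 0.67)]
top small_gear [([640.0, -138.4, 14.9], 0.78)]
top core_plug [([632.3, -240.0, 14.9], 0.91)]
side wing_center [([443.5, -36.4, 126.4], 0.6), ([404.3, -164.8, 71.3], 0.41)]
side push_face [([406.2, -163.7, 72.0], 0.71)]
side pin_fixture [([433.4, -74.2, 1.8], 0.78)]
side pin_center [([433.9, -72.3, 32.6], 0.55)]
side bracket [([389.4, 211.6, 24.1], 0.94)]
side small_gear [([640.4, -146.9, 12.5], 0.76), ([443.3, -39.7, 127.6], 0.59)]
side core_plug [([641.2, -251.5, 14.5], 0.63)]
```

View pics/top0.png

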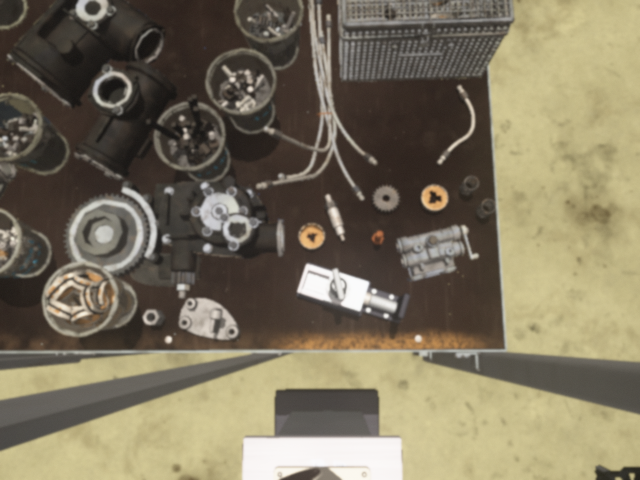

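View pics/side0.png

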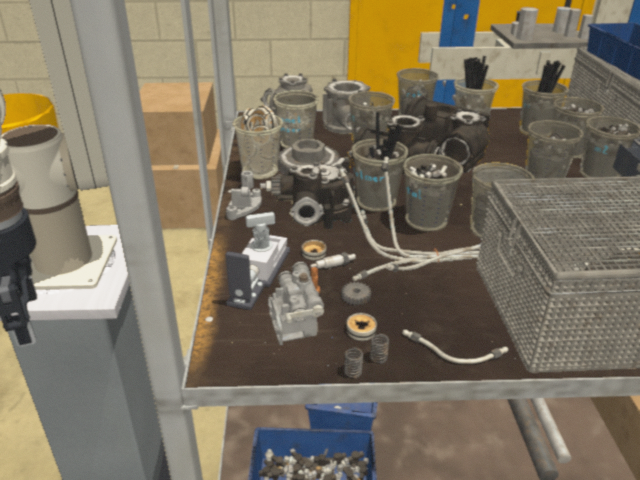

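The top picture shows the fixture at about (350,293) px, with the push plate at (402,305) and the wing near (338,287), lying roughly along world x. The bracket is at (208,318), the small gear at (386,198) and the core plug at (434,197). The side picture agrees. I'll bring the arm in between the posts, retracting first.

```bash
cat > h.py <<'E'
from rig import arm, grab_frame, find_in, tip_of
import numpy as np, cv2
def rel(p):
    o=arm.get_obs(); return np.round(o['ee_rot'].T@(np.array(p,float)-o['position'])/1000,4)
def yaw():
    R=arm.get_obs()['ee_rot']; return np.degrees(np.arctan2(R[1,0],R[0,0]))
def st():
    o=arm.get_obs(); print(round(o['clock'],2),o['position'].round(1),'yaw',round(yaw(),2),'q',o['joint_pos'].round(2),'F',o['wrist_force'].round(1),'M',o['torque'].round(2),'w',round(o['width'],3))
E
python3 -c "
from h import *
print(rel([110,-300,240]),rel([195,-215,240]),rel([280,-130,240]))"
python3 -m pendant '1 0.003 -0.06 0 0; 1 0.006 -0.12 0 0;1 0.01 -0.18 -0.01 0'; python3 -c "
from h import *
st()
for p in([150,-260,240],[195,-215,240],[240,-170,240],[280,-130,240]): print(rel(p))"
```

```text
[ 0.0098 -0.1806 -0.0087] [ 0.1172 -0.2345 -0.0087] [ 0.2247 -0.2883 -0.0087]
clock: 1.18
position: [109.7, -298.3, 240.6]
ee_rot: [[0.949, 0.315, -0.001], [0.315, -0.949, 0.002], [-0.0, -0.002, -1.0]]
wrist_force: [0.2, 0.6, 0.3]
width: 0.999
1.18 [ 109.7 -298.3  240.6] yaw 18.37 q [-1.22 -0.13 -0.37  1.34  0.    1.6 ] F [0.2 0.6 0.3] M [-0.01 -0.02 -0.02] w 0.999
[ 0.0503 -0.0237  0.0007]
[ 0.1072 -0.0522  0.0007]
[ 0.1641 -0.0807  0.0008]
[ 0.2147 -0.1061  0.0008]
```

```bash
python3 -m pendant '1 0.05 -0.024 0 0; 1 0.107 -0.052 0 0; 1 0.164 -0.081 0 0; 1 0.215 -0.106 0 0; 1 0.25 -0.12 0 0; 1 0.3 -0.14 0 0;1 0.3 -0.14 0 0'; python3 - <<'E'
from h import *
st()
f=grab_frame('wrist'); cv2.imwrite('pics/w1.png',f['img'][:,:,::-1])
for q in('wing_center','push_face','pin_fixture'):
    print(q,[(r['location'],r['confidence']) for r in tip_of(q,'wrist')[:2]])
f=grab_frame('top'); cv2.imwrite('pics/t1.png',cv2.resize(f['img'][240:330,280:420,::-1],None,fx=5,fy=5))
E
```

```text
clock: 2.05
position: [352.5, -68.9, 240.9]
ee_rot: [[0.947, 0.321, 0.0], [0.321, -0.947, 0.002], [0.001, -0.002, -1.0]]
wrist_force: [-0.5, -0.9, -1.1]
width: 1.001
2.05 [352.5 -68.9 240.9] yaw 18.74 q [-0.19 -0.05 -0.29  1.32  0.    2.62] F [-0.5 -0.9 -1.1] M [-0.04  0.02  0.03] w 1.001
wing_center [([446.1, -34.5, 122.2], 0.77)]
push_face [([401.5, -162.2, 74.0], 0.78)]
pin_fixture [([430.1, -74.7, -2.3], 0.61)]
```

View pics/w1.png

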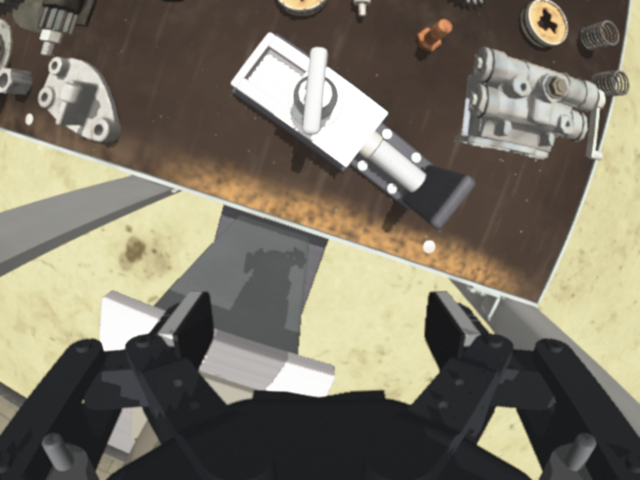

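```bash
python3 - <<'E'
from h import *
# wing points from wrist depth: z 118..142 near (445,-36)
o=arm.get_obs(); f=grab_frame('wrist'); Z=f['range_z']; v,u=np.mgrid[:480,:640]
x=(u-f['cx']);y=(v-f['cy']);r=np.hypot(x,y);th=r/f['fx']
k=np.where(r>0,np.tan(th)/np.maximum(r,1e-9),1/f['fx'])
P=np.stack([x*k*Z,y*k*Z,Z,np.ones_like(Z)],-1)
T=P@f['hand_eye'].T
W=T[...,:3]@o['ee_rot'].T+o['position']
def fit(W,ok,name):
    m=ok&(np.hypot(W[...,0]-445,W[...,1]+36)<45)&(W[...,2]>132)&(W[...,2]<150)
    p=W[m]; print(name,len(p))
    if len(p)<5:return
    rc=cv2.minAreaRect(p[:,:2].astype(np.float32)); print(rc, 'zmed',np.median(p[:,2]))
    c,e=p[:,:2].mean(0),np.linalg.eigh(np.cov(p[:,:2].T))[1][:,1]; print(c,np.degrees(np.arctan2(e[1],e[0])))
fit(W,(Z>0)&(th<1.4),'wrist')
for c in('top','side'):
    f=grab_frame(c);Z=f['range_z'];M=np.linalg.inv(f['camera_from_world'])
    P=np.stack([(u-f['cx'])/f['fx']*Z,(v-f['cy'])/f['fy']*Z,Z,np.ones_like(Z)],-1)
    fit((P@M.T)[...,:3],Z>0,c)
E
```

```text
wrist 1546
((444.7092590332031, -32.94688415527344), (59.868812561035156, 12.218483924865723), 13.137431144714355) zmed 138.10814515165143
[444.05109821 -33.35037607] -166.91981289962973
top 180
((443.8097229003906, -33.67607879638672), (58.91981887817383, 11.924872398376465), 12.779899597167969) zmed 137.77747951994178
[446.01929769 -32.73851521] -169.0690024119265
side 168
((445.0940246582031, -37.27417755126953), (58.90586853027344, 19.04864501953125), 14.195809364318848) zmed 138.54590385136976
[445.03912701 -39.10022141] -166.3953195190866
```

View pics/t1.png

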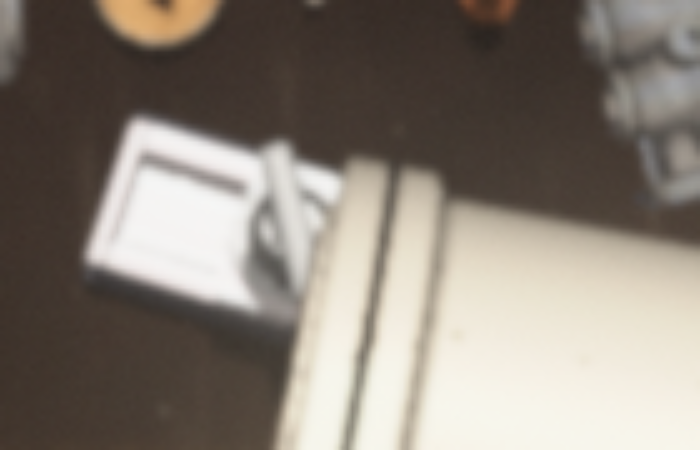

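The wrist view shows the wing as an upright bar from (318,50) to (313,130) px. Depth puts its centre at about (444.5, -33.3) mm with yaw 13° and its top at z 138. I'll go above it, then down.

```bash
python3 -c "
from h import *
print(rel([444.5,-33.3,175]))"
python3 -m pendant '1 0.05 -0.002 0.01 3; 1 0.099 -0.004 0.04 5.6; 1 0.0985 -0.004 0.066 5.6; 1 0.0985 -0.004 0.066 5.6; 1 0.0985 -0.004 0.066 5.6'
python3 - <<'E'
from h import *
st(); print(rel([444.5,-33.3,117]))
f=grab_frame('wrist'); cv2.imwrite('pics/w2.png',f['img'][:,:,::-1])
E
```

```text
[ 0.102  -0.0068  0.0661]
clock: 3.08
position: [442.0, -37.6, 176.1]
ee_rot: [[0.976, 0.218, 0.001], [0.218, -0.976, 0.002], [0.001, -0.001, -1.0]]
wrist_force: [0.4, -0.2, 0.7]
width: 1.002
3.08 [442.  -37.6 176.1] yaw 12.57 q [-0.09  0.16 -0.24  1.17  0.    2.84] F [ 0.4 -0.2  0.7] M [-0.    0.02 -0.03] w 1.002
[ 0.0033 -0.0036  0.0591]
```

View pics/w2.png

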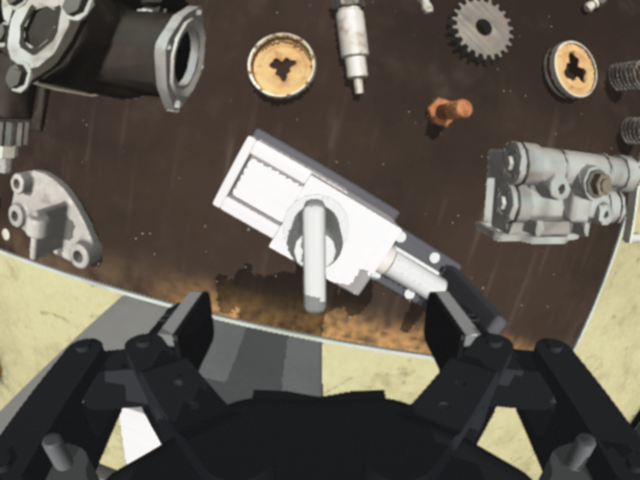

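The wing runs vertically at u≈315 px, centred between the pads at u≈200 and 435. Going down and gripping.

```bash
python3 -m pendant '1 0.003 -0.0035 0.03 0; 1 0.003 -0.0035 0.059 0; 1 0.003 -0.0035 0.059 0; 1 0.003 -0.0035 0.059 0'; python3 -m pendant '0 0 0 0 0; 0 0 0 0 0; 0 0 0 0 0; 0 0 0 0 0; 0 0 0 0 0; 0 0 0 0 0; 0 0 0 0 0; 0 0 0 0 0'
python3 - <<'E'
from h import *
st()
f=grab_frame('wrist'); cv2.imwrite('pics/w3.png',f['img'][:,:,::-1])
f=grab_frame('side'); cv2.imwrite('pics/s3.png',cv2.resize(f['img'][170:330,180:340,::-1],None,fx=3.5,fy=3.5))
E
```

```text
clock: 3.62
position: [445.7, -33.7, 119.3]
ee_rot: [[0.976, 0.217, 0.005], [0.217, -0.976, 0.001], [0.005, -0.0, -1.0]]
wrist_force: [-0.8, -0.2, 0.8]
width: 0.998
clock: 4.62
position: [446.0, -34.0, 119.6]
ee_rot: [[0.976, 0.217, 0.005], [0.217, -0.976, 0.001], [0.005, 0.001, -1.0]]
wrist_force: [-0.6, -2.5, 5.2]
width: 0.123
4.62 [446.  -34.  119.6] yaw 12.54 q [-0.08  0.22 -0.33  1.02  0.    2.85] F [-0.6 -2.5  5.2] M [-0.6   0.2   0.26] w 0.123
```

View pics/w3.png

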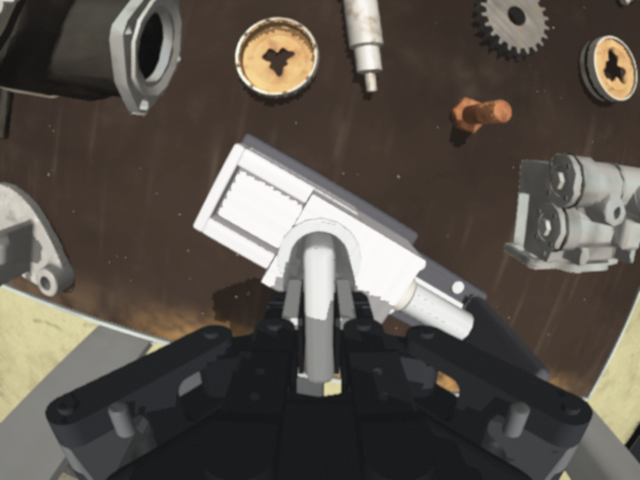

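View pics/s3.png

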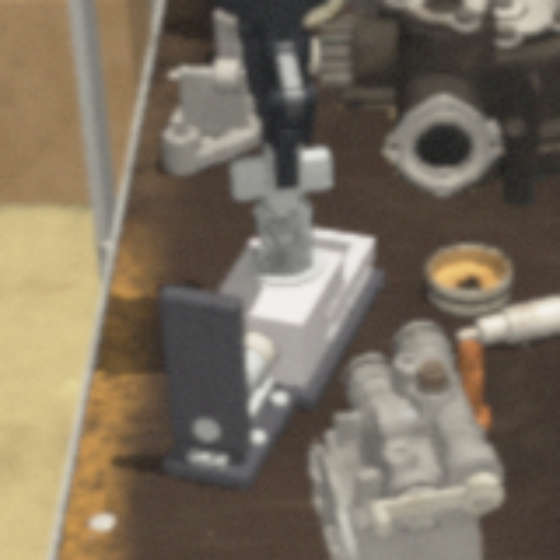

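The pads hold the wing on centre, at about (318,300) px in the wrist view. The side view agrees. Lifting 14.5 mm.

```bash
python3 -m pendant '0 0 0 -0.007 0; 0 0 0 -0.0145 0; 0 0 0 -0.0145 0; 0 0 0 -0.0145 0; 0 0 0 -0.0145 0'; python3 -c "
from h import *
st()"
```

```text
clock: 5.35
position: [445.7, -34.0, 133.6]
ee_rot: [[0.976, 0.217, 0.005], [0.217, -0.976, 0.001], [0.005, 0.0, -1.0]]
wrist_force: [3.8, -3.9, -8.0]
width: 0.122
5.35 [445.7 -34.  133.6] yaw 12.54 q [-0.08  0.2  -0.31  1.05  0.    2.85] F [ 3.8 -3.9 -8. ] M [-0.6  -0.72  0.28] w 0.122
```

```bash
python3 -m pendant '0 0 0 -0.0007 -7; 0 0 0 -0.001 -14; 0 0 0 -0.0015 -21; 0 0 0 -0.002 -28; 0 0 0 -0.0023 -35; 0 0 0 -0.0028 -42; 0 0 0 -0.003 -49; 0 0 0 -0.003 -49'; python3 -c "
from h import *
st()"
```

```text
clock: 6.35
position: [445.2, -33.6, 136.2]
ee_rot: [[0.478, 0.878, 0.004], [0.878, -0.478, 0.002], [0.003, 0.002, -1.0]]
wrist_force: [2.8, -0.9, -10.2]
width: 0.121
6.35 [445.2 -33.6 136.2] yaw 61.45 q [-0.08  0.2  -0.3   1.06  0.    1.99] F [  2.8  -0.9 -10.2] M [-0.09 -0.57  0.03] w 0.121
```

```bash
python3 -m pendant '0 0 0 -0.0007 -7; 0 0 0 -0.001 -14; 0 0 0 -0.0015 -21; 0 0 0 -0.002 -28; 0 0 0 -0.0023 -35; 0 0 0 -0.0028 -42; 0 0 0 -0.003 -50; 0 0 0 -0.003 -50'; python3 - <<'E'
from h import *
st()
f=grab_frame('wrist'); cv2.imwrite('pics/w4.png',f['img'][:,:,::-1])
E
```

```text
clock: 7.35
position: [444.5, -33.5, 138.7]
ee_rot: [[-0.363, 0.932, 0.002], [0.932, 0.363, 0.002], [0.001, 0.003, -1.0]]
wrist_force: [1.7, -1.4, -10.6]
width: 0.125
7.35 [444.5 -33.5 138.7] yaw 111.26 q [-0.08  0.2  -0.3   1.07  0.    1.12] F [  1.7  -1.4 -10.6] M [-0.31 -0.3   0.05] w 0.125
```

View pics/w4.png

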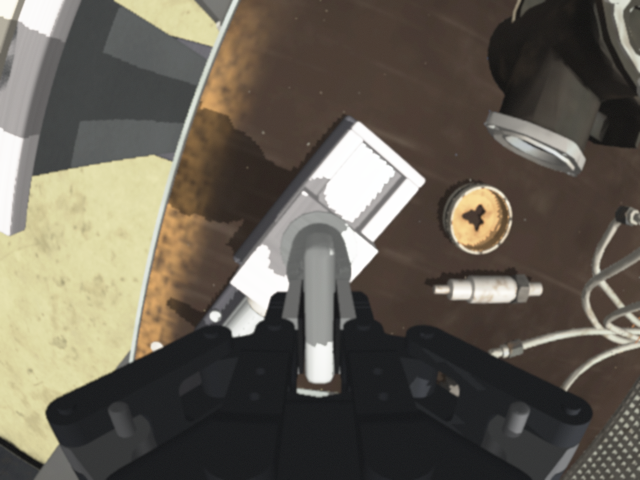

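The wing is still held on centre at (318,300) px and has turned with the gripper. Turning the rest of the way to the stop.

```bash
python3 -m pendant '0 0 0 -0.0005 -7; 0 0 0 -0.001 -14; 0 0 0 -0.0015 -21; 0 0 0 -0.002 -28; 0 0 0 -0.0023 -35; 0 0 0 -0.0028 -42; 0 0 0 -0.0032 -48; 0 0 0 -0.0032 -50'; python3 -c "
from h import *
st()"; python3 -m pendant '0 0 0 0 -1; 0 0 0 0 -2; 0 0 0 0 -2'; python3 -c "
from h import *
st()"
```

```text
clock: 8.4
position: [444.0, -33.9, 141.6]
ee_rot: [[-0.946, 0.324, 0.001], [0.324, 0.946, 0.001], [-0.0, 0.001, -1.0]]
wrist_force: [1.1, -3.5, -10.7]
width: 0.126
8.4 [444.  -33.9 141.6] yaw 161.12 q [-0.08  0.2  -0.3   1.08  0.    0.25] F [  1.1  -3.5 -10.7] M [-0.86 -0.21 -0.05] w 0.126
clock: 8.78
position: [444.0, -34.0, 141.6]
ee_rot: [[-0.956, 0.292, 0.001], [0.292, 0.956, 0.001], [-0.0, 0.001, -1.0]]
wrist_force: [2.5, -2.5, -11.0]
width: 0.128
8.78 [444.  -34.  141.6] yaw 163.02 q [-0.08  0.2  -0.3   1.08  0.    0.22] F [  2.5  -2.5 -11. ] M [-0.62 -0.38 -0.71] w 0.128
```

The moment about z is -0.71 N m, so the screw is at its stop. Easing off, then releasing and lifting clear.

```bash
python3 -m pendant '0 0 0 0.0008 1.5; 0 0 0 0.0008 1.5'; python3 -m pendant '1 0 0 0 0; 1 0 0 0 0; 1 0 0 0 0; 1 0 0 0 0; 1 0 0 0 0; 1 0 0 -0.04 0; 1 0 0 -0.09 0; 1 0 0 -0.09 0'; python3 - <<'E'
from h import *
st()
o=arm.get_obs(); f=grab_frame('wrist'); cv2.imwrite('pics/w5.png',f['img'][:,:,::-1])
for q in('wing_center','push_face','pin_fixture'):
    print(q,[(r['location'],r['confidence']) for r in tip_of(q,'wrist')[:2]])
Z=f['range_z']; v,u=np.mgrid[:480,:640]
x=(u-f['cx']);y=(v-f['cy']);r=np.hypot(x,y);th=r/f['fx'];k=np.where(r>0,np.tan(th)/np.maximum(r,1e-9),1/f['fx'])
W=(np.stack([x*k*Z,y*k*Z,Z,np.ones_like(Z)],-1)@f['hand_eye'].T)[...,:3]@o['ee_rot'].T+o['position']
m=(Z>0)&(th<1.4)&(np.hypot(W[...,0]-445,W[...,1]+34)<45)&(W[...,2]>140)&(W[...,2]<175)
p=W[m];print(cv2.minAreaRect(p[:,:2].astype(np.float32)),np.median(p[:,2]))
a=np.radians(72.2);ex=np.array([np.cos(a),np.sin(a)]);F=np.array([444.5,-33.3])-42*ex
print('fixture',F)
L=(W[...,:2]-F)@ex; N=(W[...,:2]-F)@np.array([-ex[1],ex[0]])
m=(Z>0)&(th<1.4)&(W[...,2]>118)&(W[...,2]<132)&(L<-60)&(L>-130)&(abs(N)<40)
p=W[m];print('plate top',len(p));print(L[m].min(),L[m].max(),N[m].min(),N[m].max(),np.percentile(L[m],[2,98]))
E
```

```text
clock: 9.02
position: [443.9, -33.9, 140.8]
ee_rot: [[-0.949, 0.317, 0.001], [0.317, 0.949, 0.001], [-0.0, 0.001, -1.0]]
wrist_force: [1.7, -2.2, -10.6]
width: 0.125
clock: 10.02
position: [446.6, -34.2, 234.8]
ee_rot: [[-0.948, 0.317, 0.009], [0.317, 0.948, 0.0], [-0.009, 0.003, -1.0]]
wrist_force: [-0.4, 1.2, -0.4]
width: 1.002
10.03 [446.6 -34.2 234.8] yaw 161.53 q [-0.08  0.13 -0.12  1.31  0.    0.25] F [-0.4  1.2 -0.4] M [ 0.04  0.02 -0.  ] w 1.002
wing_center [([447.8, -36.4, 142.5], 0.96)]
push_face [([401.8, -160.3, 69.8], 0.71), ([640.8, -239.2, 2.0], 0.36)]
pin_fixture [([430.4, -75.6, 1.7], 0.85)]
((444.20660400390625, -32.963951110839844), (20.04563331604004, 58.9744987487793), 62.76647186279297) 158.50024807167205
fixture [431.66079719 -73.2894345 ]
plate top 932
-90.85082258354498 -78.28753469044264 -23.10674234750806 24.489419332195222 [-90.23493668 -79.07241323]
```

View pics/w5.png

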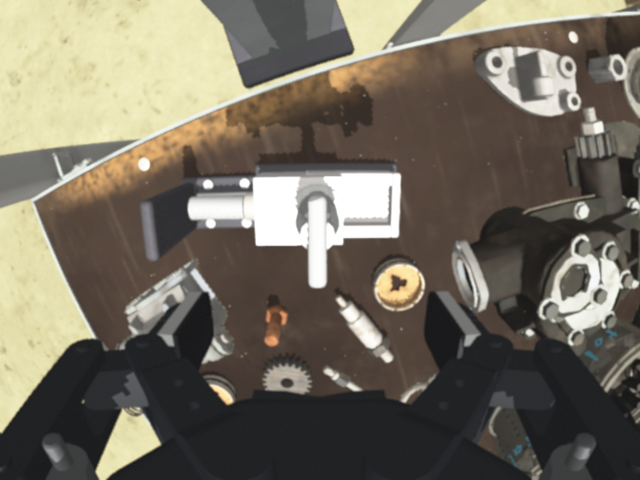

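The wing now stands at about (317,240) px along the fixture's y, with its top at z≈158, up 20 mm and staying up after release. The plate is at about (165,225) px with its face at fixture x≈-91. Before approaching, I'll check clearance to the grey pump on the lower left and to the camera mount.

```bash
python3 - <<'E'
from h import *
o=arm.get_obs(); f=grab_frame('wrist'); print(f['hand_eye'].round(2))
a=np.radians(72.2);ex=np.array([np.cos(a),np.sin(a)]);n=np.array([-ex[1],ex[0]]);F=np.array([431.66,-73.29])
for c in('wrist','top','side'):
    f=grab_frame(c) if c!='wrist' else f; Z=f['range_z']; v,u=np.mgrid[:480,:640]
    if c=='wrist':
        x=(u-f['cx']);y=(v-f['cy']);r=np.hypot(x,y);th=r/f['fx'];k=np.where(r>0,np.tan(th)/np.maximum(r,1e-9),1/f['fx'])
        W=(np.stack([x*k*Z,y*k*Z,Z,np.ones_like(Z)],-1)@f['hand_eye'].T)[...,:3]@o['ee_rot'].T+o['position']; ok=(Z>0)&(th<1.4)
    else:
        W=(np.stack([(u-f['cx'])/f['fx']*Z,(v-f['cy'])/f['fy']*Z,Z,np.ones_like(Z)],-1)@np.linalg.inv(f['camera_from_world']).T)[...,:3]; ok=Z>0
    L=(W[...,:2]-F)@ex; N=(W[...,:2]-F)@n
    m=ok&(L<-30)&(L>-190)&(N<-40)&(N>-140)&(W[...,2]>25)&(W[...,2]<130)
    print(c,m.sum(), [(g,round(W[m&(N>g-20)&(N<=g)][:,2].max(),0) if (m&(N>g-20)&(N<=g)).any() else None) for g in(-40,-60,-80,-100)])
    for z0 in(0,):
        mm=m&(N>-100); 
        if mm.any(): print(np.c_[L[mm],N[mm],W[mm][:,2]].min(0),np.c_[L[mm],N[mm],W[mm][:,2]].max(0))
p=F-125*ex; print('target',p)
print(rel([*p,235]),rel([*p,70]))
E
```

```text
[[   0.     -0.96   -0.26   67.32]
 [   1.      0.     -0.      1.37]
 [   0.     -0.26    0.96 -142.35]
 [   0.      0.      0.      1.  ]]
wrist 2583 [(-40, None), (-60, np.float64(57.0)), (-80, np.float64(76.0)), (-100, np.float64(103.0))]
[-158.99449707  -99.95862297   25.021048  ] [-58.04202004 -63.11214075  75.57393125]
top 1920 [(-40, None), (-60, np.float64(82.0)), (-80, np.float64(90.0)), (-100, np.float64(106.0))]
[-161.75601099  -99.99581082   25.49007403] [-54.22618683 -62.33408019  89.95511156]
side 1527 [(-40, None), (-60, np.float64(82.0)), (-80, np.float64(91.0)), (-100, np.float64(107.0))]
[-155.31404676  -99.99543023   26.44440271] [-63.76592422 -65.34345755  91.257396  ]
target [ 393.44808688 -192.30617409]
[-0.0031 -0.1659 -0.0056] [-0.0035 -0.166   0.1594]
```

```bash
python3 -m pendant '0 0 -0.03 0 -10; 0 0 -0.06 0 -20; 0 0 -0.09 0 -30; 0 0 -0.12 0 -40; 0 -0.003 -0.15 0 -50; 0 -0.003 -0.166 0 -60; 0 -0.003 -0.166 0 -70; 0 -0.003 -0.166 0 -70' ; python3 -m pendant '0 0 0 0 -10; 0 0 0 0 -20; 0 0 0 0 -20.5;0 0 0 0 -20.5'; python3 - <<'E'
from h import *
st()
a=np.radians(72.2);ex=np.array([np.cos(a),np.sin(a)]);n=np.array([-ex[1],ex[0]]);F=np.array([431.66,-73.29])
p=F-125*ex+4*n
print(rel([*p,150]),rel([*p,78]))
f=grab_frame('side'); cv2.imwrite('pics/s6.png',cv2.resize(f['img'][120:340,130:420,::-1],None,fx=2.5,fy=2.5))
E
```

```text
clock: 11.38
position: [392.9, -192.4, 228.7]
ee_rot: [[-0.624, -0.781, -0.003], [-0.781, 0.624, 0.002], [0.001, 0.004, -1.0]]
wrist_force: [-0.7, -0.2, -0.9]
width: -0.002
clock: 11.88
position: [392.8, -192.2, 228.5]
ee_rot: [[-0.314, -0.949, -0.004], [-0.949, 0.314, 0.002], [-0.001, 0.004, -1.0]]
wrist_force: [0.1, 0.1, 1.4]
width: -0.001
11.88 [ 392.8 -192.2  228.5] yaw -108.3 q [-0.46  0.12 -0.15  1.3   0.   -1.71] F [0.1 0.1 1.4] M [-0.08  0.06  0.01] w -0.001
[0.     0.0031 0.0785] [1.000e-04 2.800e-03 1.505e-01]
```

View pics/s6.png

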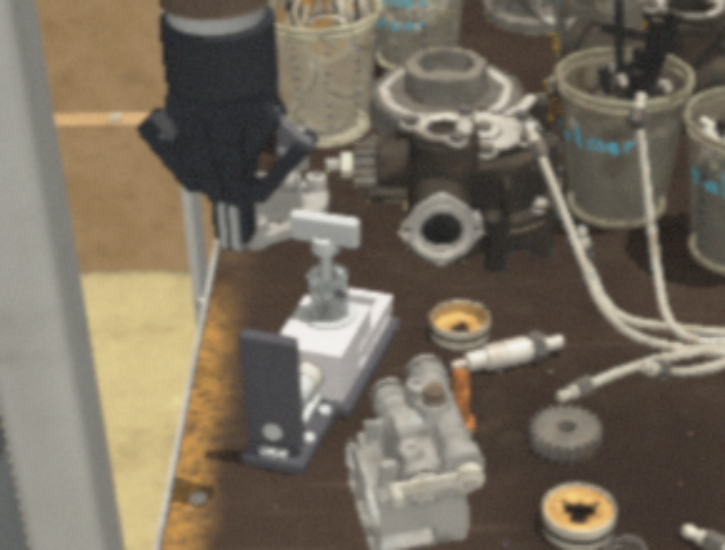

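The wing is up at (325,225) px. The closed gripper is above and outside the plate at (270,385) px, and its wide knuckles sit well above the fingertips. Going down.

```bash
python3 -m pendant '0 0 0.003 0.05 0; 0 0 0.003 0.1 0; 0 0 0.003 0.15 0; 0 0 0.003 0.15 0; 0 0 0.003 0.15 0'; python3 - <<'E'
from h import *
st()
f=grab_frame('side'); cv2.imwrite('pics/s7.png',cv2.resize(f['img'][120:340,130:420,::-1],None,fx=2.5,fy=2.5))
a=np.radians(72.2);ex=np.array([np.cos(a),np.sin(a)]);F=np.array([431.66,-73.29])
print((arm.get_obs()['position'][:2]-F)@ex)
E
```

```text
clock: 12.55
position: [390.6, -191.5, 80.0]
ee_rot: [[-0.314, -0.949, -0.002], [-0.949, 0.314, 0.001], [-0.0, 0.002, -1.0]]
wrist_force: [0.4, -0.8, 0.8]
width: 0.002
12.55 [ 390.6 -191.5   80. ] yaw -108.31 q [-0.46  0.25 -0.41  0.91  0.   -1.71] F [ 0.4 -0.8  0.8] M [-0.07 -0.03  0.01] w 0.002
-125.24438631853226
```

View pics/s7.png

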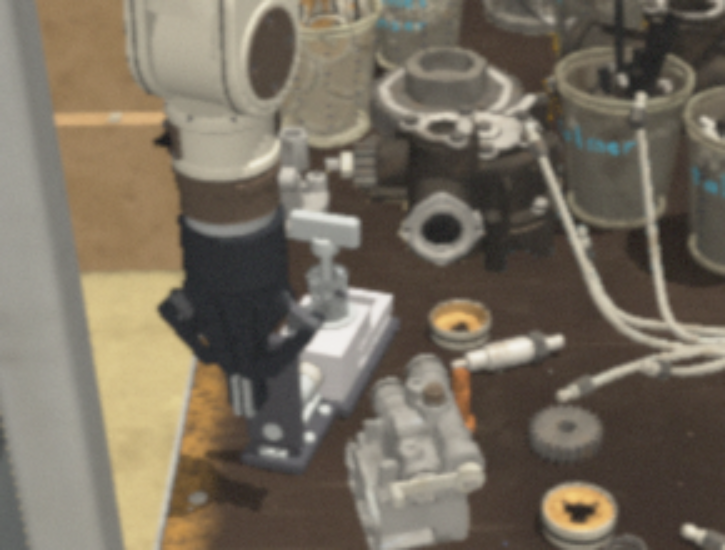

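The fingers stand in front of the plate at (240,390) px, clear of the pump and wing. Pushing.

```bash
python3 -m pendant '0 -0.01 0 0 0; 0 -0.02 0 0 0; 0 -0.028 0 0 0; 0 -0.036 0 0 0; 0 -0.044 0 0 0; 0 -0.052 0 0 0; 0 -0.052 0 0 0'; python3 - <<'E'
from h import *
st()
f=grab_frame('side'); cv2.imwrite('pics/s8.png',cv2.resize(f['img'][120:340,130:420,::-1],None,fx=2.5,fy=2.5))
a=np.radians(72.2);ex=np.array([np.cos(a),np.sin(a)]);F=np.array([431.66,-73.29])
print((arm.get_obs()['position'][:2]-F)@ex)
E
```

```text
clock: 13.48
position: [407.6, -141.1, 80.4]
ee_rot: [[-0.313, -0.95, -0.001], [-0.95, 0.313, 0.003], [-0.002, 0.001, -1.0]]
wrist_force: [0.9, 0.4, -0.7]
width: 0.0
13.47 [ 407.6 -141.1   80.4] yaw -108.22 q [-0.33  0.24 -0.42  0.91  0.   -1.59] F [ 0.9  0.4 -0.7] M [-0.05 -0.03 -0.01] w 0.0
-72.0264085243242
```

View pics/s8.png

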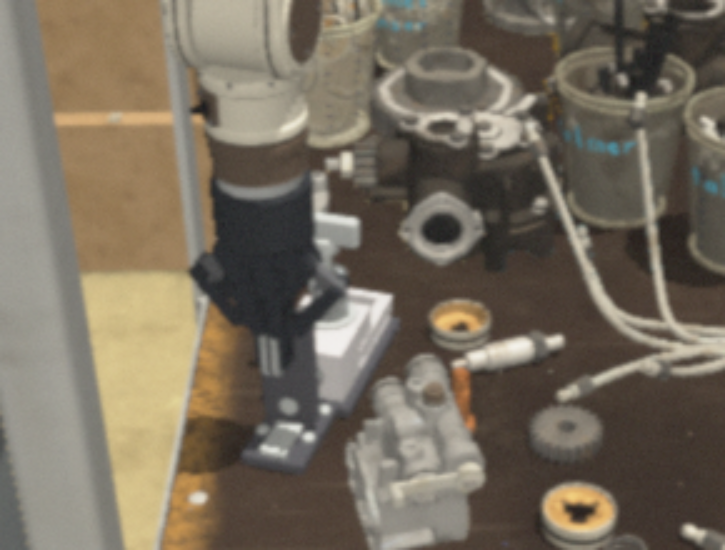

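The plate has moved about 30 mm along its rail, and the wing is still up at (340,230) px. Carrying on gently until it is home.

```bash
python3 -m pendant '0 -0.007 0 0 0; 0 -0.013 0 0 0; 0 -0.02 0 0 0; 0 -0.026 0 0 0; 0 -0.03 0 0 0; 0 -0.034 0 0 0; 0 -0.034 0 0 0'; python3 - <<'E'
from h import *
st()
a=np.radians(72.2);ex=np.array([np.cos(a),np.sin(a)]);F=np.array([431.66,-73.29])
print((arm.get_obs()['position'][:2]-F)@ex)
E
python3 -m pendant '0 -0.002 0 0 0; 0 -0.004 0 0 0; 0 -0.004 0 0 0'; python3 - <<'E'
from h import *
st()
a=np.radians(72.2);ex=np.array([np.cos(a),np.sin(a)]);F=np.array([431.66,-73.29])
print((arm.get_obs()['position'][:2]-F)@ex)
E
```

```text
clock: 14.4
position: [417.4, -110.0, 80.3]
ee_rot: [[-0.313, -0.95, -0.002], [-0.95, 0.313, -0.001], [0.001, 0.002, -1.0]]
wrist_force: [-3.4, -9.2, 0.3]
width: 0.002
14.4 [ 417.4 -110.    80.3] yaw -108.26 q [-0.26  0.24 -0.42  0.91 -0.   -1.51] F [-3.4 -9.2  0.3] M [-1.55  0.44 -0.02] w 0.002
-39.26380956997714
clock: 14.78
position: [417.3, -110.2, 80.4]
ee_rot: [[-0.316, -0.949, -0.005], [-0.949, 0.316, -0.01], [0.011, 0.002, -1.0]]
wrist_force: [-5.0, -16.9, 2.6]
width: -0.002
14.78 [ 417.3 -110.2   80.4] yaw -108.43 q [-0.25  0.24 -0.42  0.91 -0.01 -1.5 ] F [ -5.  -16.9   2.6] M [-3.04  0.97  0.07] w -0.002
-39.51942643569343
```

It has stopped with 17 N and no movement. One slightly firmer push will tell home from binding.

```bash
python3 -m pendant '0 -0.003 0 0 0; 0 -0.006 0 0 0; 0 -0.006 0 0 0;0 -0.006 0 0 0'; python3 -c "
from h import *
st()"
python3 -m pendant '0 0.02 0 0 0; 0 0.04 0 0 0; 0 0.05 0 0 0; 0 0.05 0 0 0'; python3 -m pendant '0 0 0 -0.06 0; 0 0.02 0 -0.12 0; 0 0.05 0 -0.16 0; 0 0.05 0 -0.16 0; 0 0.05 0 -0.16 0'
python3 - <<'E'
from h import *
st()
a=np.radians(72.2);ex=np.array([np.cos(a),np.sin(a)]);n=np.array([-ex[1],ex[0]]);F=np.array([431.66,-73.29])
for c in('side','top'):
    f=grab_frame(c); cv2.imwrite(f'pics/{c}9.png',f['img'][:,:,::-1]); s=(slice(170,330),slice(200,400)) if c=='side' else (slice(230,350),slice(270,430))
    cv2.imwrite(f'pics/{c}9z.png',cv2.resize(f['img'][s][:,:,::-1],None,fx=4,fy=4))
    for q in('pin_center','push_face','wing_center'):
        print(c,q,[(np.round([(np.array(r['location'][:2])-F)@ex,(np.array(r['location'][:2])-F)@n,r['location'][2]],1),r['confidence']) for r in tip_of(q,c)[:2]])
    for q in('bracket','small_gear','core_plug'):
        print(c,q,[(r['location'],r['confidence']) for r in find_in(q,c)[:2]])
    Z=f['range_z']; v,u=np.mgrid[:480,:640]
    W=(np.stack([(u-f['cx'])/f['fx']*Z,(v-f['cy'])/f['fy']*Z,Z,np.ones_like(Z)],-1)@np.linalg.inv(f['camera_from_world']).T)[...,:3]
    L=(W[...,:2]-F)@ex; N=(W[...,:2]-F)@n
    m=(Z>0)&(W[...,2]>117)&(W[...,2]<129)&(L<0)&(L>-110)&(abs(N)<30); print('plate',m.sum(),L[m].min() if m.any() else None,L[m].max() if m.any() else None)
    m=(Z>0)&(abs(L-42)<35)&(abs(N)<35)&(W[...,2]>140)&(W[...,2]<170); print('wing top',np.median(W[m][:,2]))
E
```

```text
clock: 15.28
position: [417.1, -110.7, 80.6]
ee_rot: [[-0.321, -0.947, -0.01], [-0.947, 0.321, -0.024], [0.026, 0.001, -1.0]]
wrist_force: [-7.7, -23.9, 3.5]
width: 0.003
15.28 [ 417.1 -110.7   80.6] yaw -108.7 q [-0.24  0.24 -0.42  0.91 -0.03 -1.49] F [ -7.7 -23.9   3.5] M [-4.19  1.38  0.03] w 0.003
clock: 15.78
position: [401.2, -157.7, 81.9]
ee_rot: [[-0.321, -0.947, -0.009], [-0.947, 0.321, -0.023], [0.025, 0.001, -1.0]]
wrist_force: [0.5, -0.1, -0.8]
width: -0.001
clock: 16.4
position: [386.6, -200.5, 242.4]
ee_rot: [[-0.321, -0.947, -0.01], [-0.947, 0.321, -0.022], [0.024, 0.002, -1.0]]
wrist_force: [-0.0, 0.0, 0.6]
width: -0.001
16.4 [ 386.6 -200.5  242.4] yaw -108.71 q [-0.46  0.11 -0.13  1.33 -0.02 -1.71] F [-0.   0.   0.6] M [ 0.05  0.03 -0.02] w -0.001
side pin_center []
side push_face [(array([-30.4,  -4.4,  71.5]), 0.72), (array([ 39.1,  -2.4, 144.6]), 0.32)]
side wing_center [(array([ 41.4,  -2.1, 141.8]), 0.59)]
side bracket [([386.3, 205.9, 28.2], 0.61)]
side small_gear [([640.8, -151.0, 11.6], 0.89), ([445.8, -41.7, 144.4], 0.19)]
side core_plug [([643.4, -256.1, 11.8], 0.73)]
plate 145 -30.76659831860459 -13.958435676235379
wing top 153.1980613111441
top pin_center []
top push_face [(array([-27. ,   0.9,  71.1]), 0.53)]
top wing_center [(array([ 3.990e+01, -1.000e-01,  1.456e+02]), 0.81)]
top bracket [([383.6, 238.4, 12.6], 0.74)]
top small_gear [([639.5, -138.4, 16.2], 0.77)]
top core_plug [([633.8, -240.4, 15.9], 0.55)]
plate 161 -25.6272046752348 -13.739328119867736
wing top 158.0966218473131
```

View pics/side9z.png

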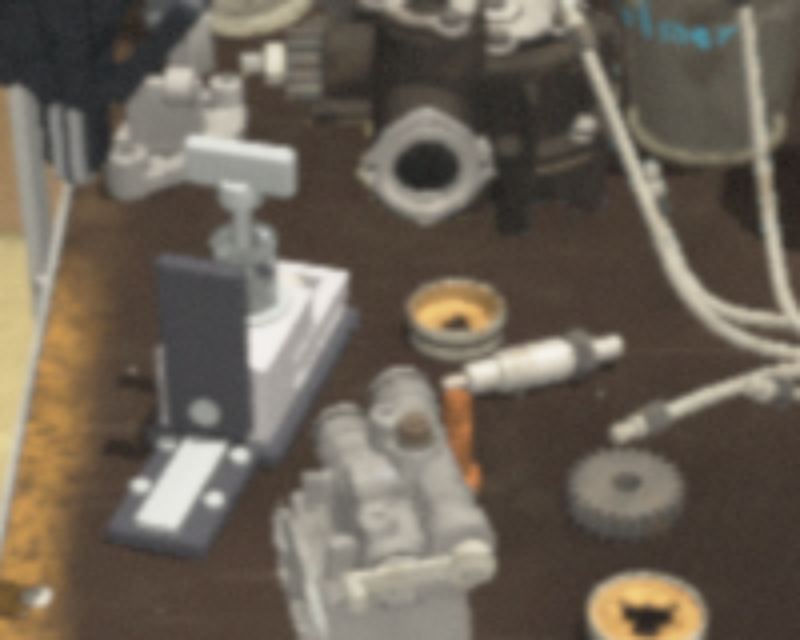

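View pics/top9z.png

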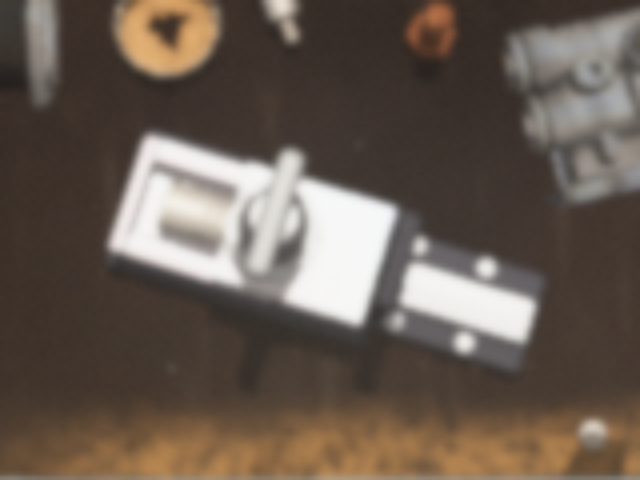

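The plate spans fixture x -25.6 to -13.7, so it is against the block. The pin lies in the trough at (197,215) px in the top crop. The wing is up along the fixture's y, and the bystanders have not moved. The robot touches nothing, so I'm handing in.

```bash
python3 -c "
from rig import arm
print(arm.close_job())"
```

```text
the job is handed in; nothing more can be done
None
```

The piston pin has been driven out into the trough, the ejector rod is fully home and the screw has stayed up. I handed the job in at about 16.5 s on the robot's clock.

- **Screw:** I gripped the wing, lifted it 14 mm and turned it anticlockwise about 150° in a single grasp until it hit the stop (0.7 N m reaction). I then let go. The wing stayed along the fixture's y with its top at z≈158 mm, about 20 mm up.
- **Ejector:** I pushed the plate with the closed fingers until it stopped. A firmer push of about 25 N moved it no further. Top-camera depth puts the plate at fixture x -25.6 to -13.7 mm, which is against the block.
- **Pin:** It shows in the trough in the top picture. The detection network did not report `pin_center` in either final view, so this check is by eye only.
- **Bystanders:** Top-camera positions of the bracket, small gear and core plug match the start within about 2 mm. The side camera's readings shifted by up to 7 mm, and I saw no contact with any of them.
- **Disagreement:** Side-camera depth gave the wing top as 153 mm against 158 mm from the other two cameras. I put this down to that view mixing in side-surface points.

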